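Clear the drain canister and hold the bushing tray level over the stand

TASK

Lift the drain canister off the round stand by its handle and set it down gently, upright, on the shelf right beside the stand, and let it go. Then lift the wooden tray by its bar handle, keeping it level so that all three brass bushings stay in it, and bring it over the middle of the cleared stand, about 100 mm above the stand's top. Finish while still holding it there in the air, level and steady, ready for the fitter to take the bushings; do not put it down, and leave the other things on the shelf where they are.

Things in the scene. Friction and masses are not known exactly. Their poses are not given: they have to be found in the camera images.
- stand: low round stand, fixed to the shelf: plate 130 mm across, top face 60 mm above the shelf, on a central column. Origin at the centre of its foot, on the shelf (z up)
- stand_top (a point): centre of the stand's flat top face, 60 mm above the shelf; z up
- canister: steel drain canister (about 0.5 kg), a loose closed round vessel 90 mm across (93 mm over its beads), starts standing on the stand. Body 72 mm high with an 8 mm cap on top; over it a stiff fixed carrying handle, total height 125 mm. Origin at the centre of its underside, z up; the handle bar runs along its own y axis
- canister_handle (a point): middle of the canister's handle bar, 118 mm above the canister's underside. The bar is 14 x 14 mm in section, with 78 mm free between its uprights along the canister's y; pinch it across the canister's x axis. 31 mm of free height between the bar and the cap, 39 mm to the shoulder
- tray: loose wooden carrying tray (about 0.35 kg without load) with a stiff bar handle above, standing on the shelf: 200 mm (its x) by 130 mm (its y), floor 4 mm thick, rim 18 mm high, end posts at both x ends. Total height 111 mm. Origin at the centre of its underside, z up
- tray_handle (a point): middle of the tray's handle bar, 100 mm above the tray's underside. The bar runs along the tray's x axis from post to post (180 mm free), 14 mm thick across the tray's y and 22 mm high; pinch it across the tray's y axis. 89 mm free between bar and shelf level
- bushing1: loose hex brass bushing (about 70 g), 30 mm across flats, 24 mm high, standing in the tray. Origin at the centre of its underside, z up
- bushing2: loose hex brass bushing (about 70 g), 30 mm across flats, 24 mm high, standing in the tray. Origin at the centre of its underside, z up
- bushing3: loose hex brass bushing (about 70 g), 30 mm across flats, 24 mm high, standing in the tray. Origin at the centre of its underside, z up
- gauge: temperature gauge lying face up: steel disc 80 mm across, 29 mm high, red rim, short stem. Loose bystander, to be left alone. Origin near its middle, on the shelf
- bulb: chrome thermostat bulb lying on two feet: 90 mm long rod with a copper stub, 25 mm high. Loose bystander, to be left alone. Origin near its middle, on the shelf
- handwheel: squat black valve handwheel lying flat, 106 mm across, 30 mm high. Loose bystander, to be left alone. Origin near its middle, on the shelf
- clamp: cast iron screw clamp (90 x 30 mm) gripping a copper elbow, about 95 mm high, 120 mm over all. Loose bystander, to be left alone. Origin near its middle, on the shelf
- jar: grey jar with a steel cap, 56 mm across, 60 mm high. Loose bystander, to be left alone. Origin near its middle, on the shelf
- wrench: steel wrench lying flat, 180 mm long, low. Loose bystander, to be left alone. Origin near its middle, on the shelf
Mind the look-alikes: they are no part of the job. Several things have the shape of the tray; the one meant has the colours described above.

How it is judged (in metres and radians):
On the way, in this order (a step that is already met when the one before it is completed fails the run):
1. the canister is lifted clear of the stand (height (world z) of canister above 0.07 m and contact force between canister and stand below 0.1 N and contact force between the fingers and canister above 0.5 N), for 0.1 s.
2. the canister stands upright on the shelf beside the stand, let go (height (world z) of canister below 0.008 m and angle between canister's own z axis and vertical below 0.1 rad and horizontal distance between canister and stand below 0.3 m and contact force between the fingers and canister below 0.1 N and linear speed of canister below 0.03 m/s), for 0.2 s.
3. the tray is lifted clear of the shelf, level, with the three bushings in it (height (world z) of tray above 0.03 m and angle between tray's own z axis and vertical below 0.15 rad and contact force between the fingers and tray above 2 N and x of bushing1 in the frame of tray between -0.09 and 0.09 m and y of bushing1 in the frame of tray between -0.06 and 0.06 m and z of bushing1 in the frame of tray between -0.01 and 0.03 m and x of bushing2 in the frame of tray between -0.09 and 0.09 m and y of bushing2 in the frame of tray between -0.06 and 0.06 m and z of bushing2 in the frame of tray between -0.01 and 0.03 m and x of bushing3 in the frame of tray between -0.09 and 0.09 m and y of bushing3 in the frame of tray between -0.06 and 0.06 m and z of bushing3 in the frame of tray between -0.01 and 0.03 m), for 0.2 s.
At the end, for the whole second after the job is handed in: Tray held in the fingers, free of stand and canister: underside 50-160 mm above the stand top, centres within 45 mm, level to 0.1 rad, still (30 mm/s, 0.15 rad/s), three bushings inside. Canister upright (0.1 rad) on the shelf within 300 mm of the stand (centres), let go (all of step 2 and contact force between the fingers and tray above 2 N and contact force between tray and stand below 0.1 N and contact force between tray and canister below 0.1 N and z of tray in the frame of stand_top between 0.05 and 0.16 m and horizontal distance between tray and stand_top below 0.045 m and angle between tray's own z axis and vertical below 0.1 rad and linear speed of tray below 0.03 m/s and angular speed of tray below 0.15 rad/s and x of bushing1 in the frame of tray between -0.09 and 0.09 m and y of bushing1 in the frame of tray between -0.06 and 0.06 m and z of bushing1 in the frame of tray between -0.01 and 0.03 m and x of bushing2 in the frame of tray between -0.09 and 0.09 m and y of bushing2 in the frame of tray between -0.06 and 0.06 m and z of bushing2 in the frame of tray between -0.01 and 0.03 m and x of bushing3 in the frame of tray between -0.09 and 0.09 m and y of bushing3 in the frame of tray between -0.06 and 0.06 m and z of bushing3 in the frame of tray between -0.01 and 0.03 m); the arm keeps its last pose, push and grip.
It fails at once if the canister is dropped (falls faster than 0.5 m/s out of the fingers) (linear speed of canister above 0.5 m/s and contact force between the fingers and canister below 0.1 N).
It fails at once if the canister is tipped by more than 0.5 rad (angle between canister's own z axis and vertical above 0.5 rad).
It fails at once if the tray is tipped by more than 0.3 rad (angle between tray's own z axis and vertical above 0.3 rad).
It fails at once if a bushing falls out of the tray (distance between any of bushing1, bushing2, bushing3 and tray above 0.13 m).
It fails at once if a bystander is moved by more than 30 mm (distance of any of gauge, bulb, handwheel, clamp, jar, wrench from where it was at the start of the episode above 0.03 m).
It also fails if it takes over 64 s, if anything falls off the work surface, if the arm or the gripper's body presses on something with over 40 N, if the wrist force passes 120 N, or if a joint passes its speed limit or range.

ROBOT

A 6-joint arm with a two-finger parallel gripper is mounted at the origin on the work surface. World frame = base frame: x ahead of the robot, y to its left, z up, the work surface at z = 0. Lengths are in m, angles in degrees, forces in N, time in s.
With the tool pointing down it reaches from about 0.35 to 0.875 m from the base axis. Payload 4.2 kg.
Tool frame: the origin (TCP) lies at the very end of the fingers, on their centre line; the grasp point (between the pads) lies behind it (r.grip_point_offset is the z of the grasp point in the tool frame, in m); z points along the fingers, y is the direction in which the jaws open and shut (so a half turn about z gives the same grasp; the last joint's range is limited). The gripper opens to 87 mm and grips with 3 to 60 N. Pads are 19 mm wide; open, the fingers measure 117 mm over their backs; the gripper's body (75 mm by 190 mm) begins 51 mm behind the grasp point.
Start: joints at [-49.011, 22.042, 0.453, 0, -68.411, -14.817], TCP at [0.276, -0.561, 0.223] pointing down, gripper open.
Joint ranges: [-179.83, 179.83], [-69.29, 118.12], [-61.27, 80.66], [-181.25, 117.63], [-171.15, -9.14], [-177.46, 177.46]. Speed limits (degrees/s): [159.86, 159.86, 180, 180, 180, 180].

INTERFACE

Orientations are given as a 3x3 rotation matrix whose columns are the frame's x, y, z axes.
In Python, from station import r, capture, workorder gives the robot as it stands. The module is installed in compiled form; this text tells all that it offers.
- The arm moves only by the shell command python3 -m crank 'ROWS'. ROWS is JSON, a list of rows, each an object with "delta_rot": the turn, a rotation vector about the tool's x, y, z in rad, a list of three; "linear": the shift along the tool's x, y, z in m, a list of three; "gripper": the opening in per cent of the stroke, from 0 (shut) to 100 (fully open). A call has 1 to 10 rows; each row shifts and turns the commanded pose from where the row before left it, along the tool's axes as they then stand; what a row does not reach is not made up. A row lasts 1/8 s, in which the tool goes at most 62.5 mm and 10.7 degrees, less where a joint would pass 70% of its speed; a pose out of reach is approached as far as the arm can. A call is refused whole if a number of a shift passes 0.0625 or a number of a turn 0.188, either way. A call with a gripper value outside its range is refused whole. The fingers move at their own pace and stop on an object; the grip force is fixed at half the most. Time passes only in rows, so rows that do not move let the fingers close. It gives the time, the measured TCP pose, the force and the opening at its end, in the units of the state.
- r.sense(): the state, without advancing time (a new reading comes with each control period).
- capture(name): name is "scene" or "top"; returns a dict with "img" (480x640x3 uint8, blue, green, red), "fx", "fy", "cx", "cy" (pixels), "dist_coeffs" ([k1, k2, p1, p2, k3] as OpenCV has them; the pictures are not rectified), "world_from_camera" (4x4, takes a point from camera to world coordinates). Camera axes: x right, y down, z forward; pixel columns grow to the right and rows downward; lengths in m; the calibration is good to about 2 mm. A picture is of the moment at which its call begins. There is no depth.
- workorder.finish_job(): hands the job in, once; it reports no verdict.
The state is a dict: "time_s": time; "joints": joint angles; "joint_velocities": joint speeds; "effort": joint torques, N m; "tcp_pos": TCP position; "ee_rot": TCP orientation; "wrist_force": force on the tool from outside, world axes, zero at the start; "moment": the same for the moment, N m; "gripper_width": opening from 0.0 (shut) to 1.0 (fully open).
Only numpy, scipy, OpenCV 4.12 (cv2) and the standard library are available. Lean on these libraries where they do the work, as an engineer would, in place of code of your own. Each camera call takes 0.05 s, during which the arm holds its last target.

## Working session

There is one attempt and no reset: what is moved stays moved. The work goes in short steps, Python scripts to look and compute and a shell command to move; the robot and the scene stay as the last step left them, time stands still between calls to the robot, and variables do not carry over. Pictures are saved under pics/ and viewed, and the job is handed in when it is done.

```bash
mkdir -p pics; python3 - <<'E'
from station import r,capture
import cv2,numpy as np
np.set_printoptions(precision=4,suppress=True)
print(r.sense(), r.grip_point_offset)
for n in("scene","top"):
    c=capture(n); cv2.imwrite(f"pics/{n}0.png",c["img"]); print(n,c["fx"],c["fy"],c["cx"],c["cy"],c["dist_coeffs"]); print(np.array(c["world_from_camera"]))
E
```

```text
{'time_s': 0.0, 'joints': array([-49.0109,  22.091 ,   0.3795,  -0.028 , -68.4083, -14.8162]), 'joint_velocities': array([ 0.079 , -0.077 ,  0.038 , -0.0783,  0.0836,  0.0241]), 'effort': array([ -0.0018, -39.0664,  18.7402,   4.2201,   0.0109,  -0.0002]), 'tcp_pos': array([ 0.2754, -0.5604,  0.2215]), 'ee_rot': array([[-0.8975, -0.4409, -0.001 ],
       [-0.4409,  0.8975,  0.0019],
       [ 0.0001,  0.0021, -1.    ]]), 'wrist_force': array([-1.0085,  0.8388, -0.162 ]), 'moment': array([-0.0188, -0.0074,  0.0059]), 'gripper_width': 1.0017876985464234} -0.0187
scene 497.3353886074285 497.3353886074285 318.82172639013004 238.93357868911997 [-0.0476  0.      0.      0.      0.    ]
[[-0.8077  0.4224 -0.4114  1.0519]
 [ 0.5895  0.5913 -0.5503  0.6801]
 [ 0.0108 -0.687  -0.7266  1.0801]
 [ 0.      0.      0.      1.    ]]
top 585.1320156052512 585.1320156052512 318.9625699709892 245.4996650021907 [0.0223 0.     0.     0.     0.    ]
[[-0.0108 -0.9967  0.0799  0.3946]
 [-0.9999  0.0112  0.0046 -0.0569]
 [-0.0055 -0.0799 -0.9968  1.4201]
 [ 0.      0.      0.      1.    ]]
```

View pics/scene0.png

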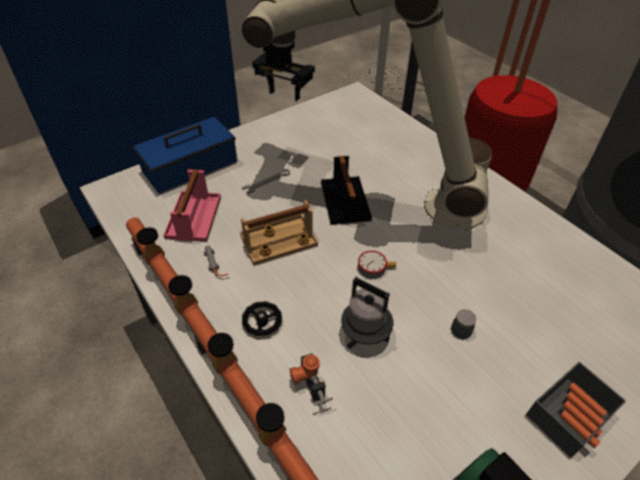

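View pics/top0.png

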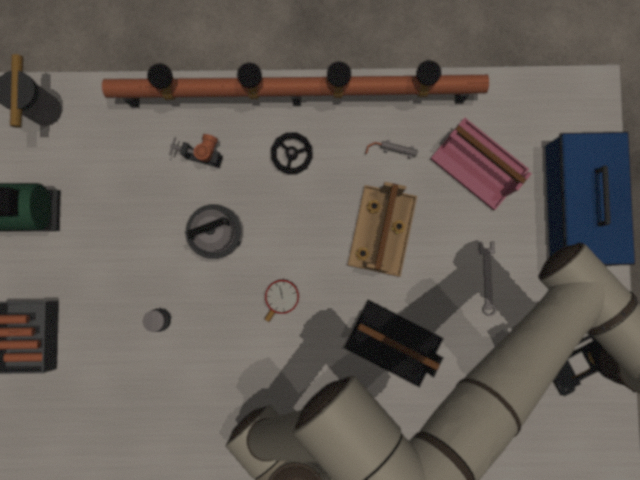

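The scene view shows the canister on the stand (367,315) and the natural-wood tray (280,232). In the top view they are at (213,231) and (382,230). The pink and black trays are look-alikes. Next I'll zoom in.

```bash
python3 - <<'E'
import cv2,numpy as np
t=cv2.imread("pics/top0.png");s=cv2.imread("pics/scene0.png")
def z(im,x0,y0,w,h):
    return cv2.resize(im[y0:y0+h,x0:x0+w],(400,300),interpolation=cv2.INTER_CUBIC)
g=np.vstack([np.hstack([z(t,170,195,80,60+0),z(t,332,178,100,100*3//4+30)]),np.hstack([z(s,327,270,80,90),z(s,230,192,100,75)])])
cv2.imwrite("pics/z0.png",g)
E
```

```text
(no output)
```

View pics/z0.png

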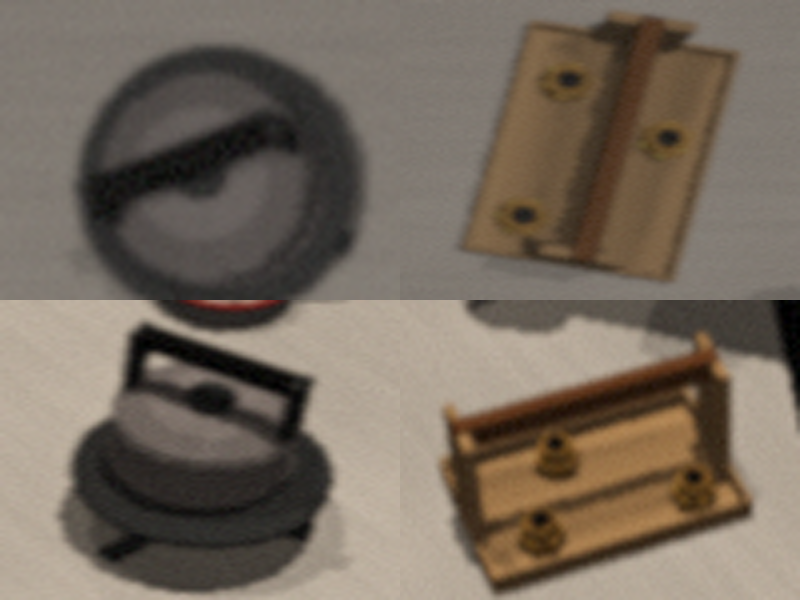

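```bash
cat > h.py <<'E'
import cv2,numpy as np
from station import r,capture
np.set_printoptions(precision=4,suppress=True)
def cam(n):
    c=capture(n); c["K"]=np.array([[c["fx"],0,c["cx"]],[0,c["fy"],c["cy"]],[0,0,1]]);c["T"]=np.array(c["world_from_camera"]);c["d"]=np.array(c["dist_coeffs"]);return c
def onz(c,uv,z):
    p=cv2.undistortPoints(np.array(uv,float).reshape(-1,1,2),c["K"],c["d"]).reshape(-1,2)
    d=np.c_[p,np.ones(len(p))]@c["T"][:3,:3].T; o=c["T"][:3,3]
    return o+d*((z-o[2])/d[:,2])[:,None]
def proj(c,X):
    Ti=np.linalg.inv(c["T"]);return cv2.projectPoints(np.array(X,float).reshape(-1,1,3),Ti[:3,:3],Ti[:3,3],c["K"],c["d"])[0].reshape(-1,2)
E
python3 - <<'E'
from h import *
t=cam("top");s=cam("scene")
def rep(n,c,uv,z):
    P=onz(c,uv,z);d=P[0]-P[1];print(n,P[:,:2].tolist(),"mid",P.mean(0)[:2],"len",np.linalg.norm(d),"ang",np.degrees(np.arctan2(d[1],d[0])))
rep("can top",t,[(187,234),(227.5,220.5)],.185)
rep("can scene",s,[(355,281.4),(388,294.6)],.180)
rep("tray bar top",t,[(394.5,185),(379.5,268.3)],.111)
rep("tray bar scene",s,[(245,224.5),(307.5,205.75)],.100)
C=onz(t,[(364.5,185.7),(416.5,196.2),(400.75,276),(347.5,264.8)],.018);print("tray corners",C[:,:2],C.mean(0)); e=C[0]+C[1]-C[2]-C[3]; print(np.degrees(np.arctan2(e[1],e[0])))
for n,uv,z in [("jar",(155,320),.06),("gauge",(281,296),.029),("clamp",(200,150),.05),("wheel",(291,153),.03),("bulb",(392,149),.02),("stand c",(214,231),.06)]:
    print(n,onz(t,[uv],z)[0])
E
```

```text
can top [[0.5212729466056758, 0.22844393061646445], [0.5491500908133639, 0.14262202139488558]] mid [0.5352 0.1855] len 0.09023599764846156 ang 107.99511796923845
can scene [[0.5537633553267125, 0.15587521690212047], [0.517035453947584, 0.22907979425387326]] mid [0.5354 0.1925] len 0.08190145838117747 ang -63.3563511498019
tray bar top [[0.6348678500147233, -0.22306656370324038], [0.44695129272275874, -0.1856477303966027]] mid [ 0.5409 -0.2044] len 0.191605849572747 ang -11.261703783804753
tray bar scene [[0.6316105373611882, -0.2265123487298939], [0.4456099633549483, -0.18809269083641333]] mid [ 0.5386 -0.2073] len 0.18992704821405199 ang -11.67069312703237
tray corners [[ 0.6511 -0.1623]
 [ 0.6239 -0.2874]
 [ 0.4317 -0.2452]
 [ 0.4599 -0.1183]] [ 0.5417 -0.2033  0.018 ]
-12.661737614243807
jar [0.3355 0.3295 0.06  ]
gauge [0.3872 0.0407 0.029 ]
clamp [0.7356 0.23   0.05  ]
wheel [0.7308 0.0146 0.03  ]
bulb [ 0.74   -0.2303  0.02  ]
stand c [0.5404 0.1943 0.06  ]
```

```bash
cat > ov.py <<'E'
from h import *
def ov(name,can,tray,st,tz=0.0,cz=.06,rois=None):
    out=[]
    for n in("top","scene"):
        c=cam(n);roi=rois[n];S=8
        def big(x0,y0):
            return cv2.resize(c["img"][y0:y0+38,x0:x0+50],None,fx=8,fy=8,interpolation=cv2.INTER_CUBIC)
        row=[]
        for (x0,y0,w,h) in roi:
            k=400/w;im=cv2.resize(c["img"][y0:y0+h,x0:x0+w],(400,300),interpolation=cv2.INTER_CUBIC)
            ky=300/h
            def pl(X,col):
                q=(proj(c,X)-[x0-.0,y0-.0]+.5)*[k,ky];cv2.polylines(im,[np.int32(q*16)],False,col,1,cv2.LINE_AA,4)
            def F(p,z0,L):
                a=np.radians(p[2]);R=np.array([[np.cos(a),-np.sin(a),0],[np.sin(a),np.cos(a),0],[0,0,1]]);return np.array(L,float)@R.T+[p[0],p[1],z0]
            th=np.linspace(0,2*np.pi,60);ci=lambda r,z:np.c_[r*np.cos(th),r*np.sin(th),0*th+z]
            pl(F(st,0,ci(.065,.06)),(0,255,0))
            pl(F(can,cz,ci(.045,.072)),(255,255,0))
            for z in(.111,.125):
                b=[(-.007,-.046,z),(.007,-.046,z),(.007,.046,z),(-.007,.046,z),(-.007,-.046,z)];pl(F(can,cz,b),(0,0,255))
            for z in(0,.018):
                pl(F(tray,tz,[(-.1,-.065,z),(.1,-.065,z),(.1,.065,z),(-.1,.065,z),(-.1,-.065,z)]),(255,0,255))
            for z in(.089,.111):
                pl(F(tray,tz,[(-.09,-.007,z),(.09,-.007,z),(.09,.007,z),(-.09,.007,z),(-.09,-.007,z)]),(255,0,0))
            row.append(im)
        out.append(np.hstack(row))
    cv2.imwrite(f"pics/{name}.png",np.vstack(out))
E
python3 - <<'E'
from ov import *
ov("ov0",(.535,.190,19),(.540,-.206,-12),(.537,.192,0),rois={"top":[(170,195,88,66),(322,178,120,105)],"scene":[(327,270,80,90),(230,192,100,75)]})
E
```

```text
(no output)
```

View pics/ov0.png

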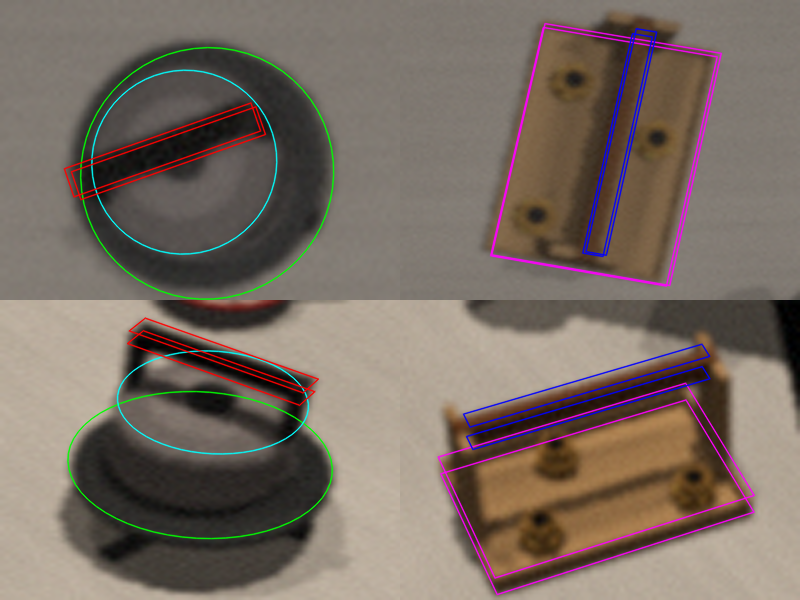

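The overlay matches to a few mm: canister at (0.536, 0.187, yaw 19°), tray at (0.541, −0.204, yaw −12°), stand at (0.537, 0.192). I'll set the canister down at about (0.53, 0.34), which is free. First I'll move above the canister.

```bash
python3 -m crank '[{"delta_rot":[0,0,0],"linear":[0,0,-0.05],"gripper":100},{"delta_rot":[0,0,0],"linear":[-0.035,0.035,0],"gripper":100},{"delta_rot":[0,0,0],"linear":[-0.035,0.035,0],"gripper":100},{"delta_rot":[0,0,0],"linear":[-0.035,0.035,0],"gripper":100},{"delta_rot":[0,0,0],"linear":[-0.035,0.035,0],"gripper":100},{"delta_rot":[0,0,0],"linear":[-0.035,0.035,0],"gripper":100},{"delta_rot":[0,0,0],"linear":[-0.035,0.035,0],"gripper":100},{"delta_rot":[0,0,0],"linear":[-0.035,0.035,0],"gripper":100}]'
python3 -m crank '[{"delta_rot":[0,0,0],"linear":[-0.035,0.035,0],"gripper":100},{"delta_rot":[0,0,0],"linear":[-0.035,0.035,0],"gripper":100},{"delta_rot":[0,0,0],"linear":[-0.035,0.035,0],"gripper":100},{"delta_rot":[0,0,0],"linear":[-0.035,0.035,0],"gripper":100},{"delta_rot":[0,0,0],"linear":[-0.035,0.035,0],"gripper":100},{"delta_rot":[0,0,0],"linear":[-0.035,0.035,0],"gripper":100},{"delta_rot":[0,0,0],"linear":[0,0,0],"gripper":100}]'
```

```text
time_s: 1.3
tcp_pos: [0.3877, -0.2314, 0.2728]
ee_rot: [[-0.898, -0.441, 0.001], [-0.441, 0.898, -0.0], [-0.001, -0.0, -1.0]]
wrist_force: [0.3, 0.1, -0.7]
gripper_width: 0.997
time_s: 2.17
tcp_pos: [0.4841, 0.0507, 0.2722]
ee_rot: [[-0.896, -0.445, -0.0], [-0.445, 0.896, 0.0], [0.0, 0.0, -1.0]]
wrist_force: [-0.4, -1.1, 0.1]
gripper_width: 0.998
```

```bash
cat >> h.py <<'E'
from scipy.spatial.transform import Rotation as Ro
def goal(p,yang=None):
    s=r.sense();R=s["ee_rot"];print("t",s["time_s"],"tcp",s["tcp_pos"],"w",s["gripper_width"],"F",s["wrist_force"])
    print("lin tool",R.T@(np.array(p)-s["tcp_pos"]))
    if yang is not None:
        a=np.radians(yang);y=np.array([np.cos(a),np.sin(a),0]);z=np.array([0,0,-1.]);T=np.c_[np.cross(y,z),y,z]
        print("rot tool",Ro.from_matrix(R.T@T).as_rotvec())
E
python3 -m crank '[{"delta_rot":[0,0,-0.18],"linear":[0,0,0],"gripper":100},{"delta_rot":[0,0,-0.18],"linear":[0,0,0],"gripper":100},{"delta_rot":[0,0,-0.18],"linear":[0,0,0],"gripper":100},{"delta_rot":[0,0,-0.18],"linear":[0,0,0],"gripper":100},{"delta_rot":[0,0,-0.18],"linear":[0,0,0],"gripper":100},{"delta_rot":[0,0,-0.18],"linear":[0,0,0],"gripper":100},{"delta_rot":[0,0,-0.18],"linear":[0,0,0],"gripper":100},{"delta_rot":[0,0,-0.18],"linear":[0,0,0],"gripper":100},{"delta_rot":[0,0,0],"linear":[0,0,0],"gripper":100}]'
python3 - <<'E'
from h import *
goal((.536,.187,.272),199);print(r.sense()["joints"])
E
```

```text
time_s: 3.3
tcp_pos: [0.483, 0.0475, 0.2726]
ee_rot: [[0.317, -0.948, -0.0], [-0.948, -0.317, 0.0], [-0.0, 0.0, -1.0]]
wrist_force: [-0.3, 0.3, 0.8]
gripper_width: 0.999
t 3.3 tcp [0.483  0.0475 0.2726] w 0.9991767375600926 F [-0.325   0.317   0.7771]
lin tool [-0.1155 -0.0945  0.0007]
rot tool [ 0.      0.     -0.0086]
[ 24.8363   6.2508 -13.5699  -0.003  -70.1798  -6.3272]
```

```bash
python3 -m crank '[{"delta_rot":[0,0,0],"linear":[-0.0385,-0.0315,0],"gripper":100},{"delta_rot":[0,0,0],"linear":[-0.0385,-0.0315,0],"gripper":100},{"delta_rot":[0,0,0],"linear":[-0.0385,-0.0315,0],"gripper":100},{"delta_rot":[0,0,0],"linear":[0,0,0],"gripper":100},{"delta_rot":[0,0,0],"linear":[0,0,0],"gripper":100}]'
python3 - <<'E'
from h import *
goal((.536,.187,.160),199)
from ov import *
ov("ov1",(.536,.187,19),(.541,-.204,-12),(.537,.192,0),rois={"top":[(170,195,88,66),(322,178,120,105)],"scene":[(307,210,120,120),(230,192,100,75)]})
E
```

```text
time_s: 3.92
tcp_pos: [0.5355, 0.1873, 0.2722]
ee_rot: [[0.319, -0.948, -0.001], [-0.948, -0.319, -0.001], [0.0, 0.001, -1.0]]
wrist_force: [-0.0, -0.2, -0.7]
gripper_width: 0.999
t 3.925 tcp [0.5355 0.1873 0.2722] w 0.9986614804337693 F [-0.0147 -0.1697 -0.7191]
lin tool [ 0.0004 -0.0005  0.1122]
rot tool [ 0.0011 -0.0003 -0.0075]
```

View pics/ov1.png

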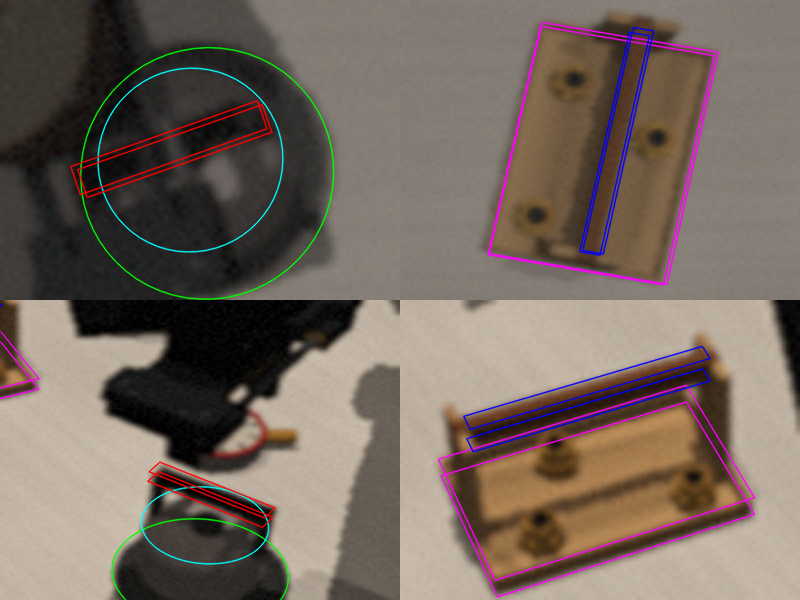

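The canister bar lies under the model outline, with the gripper directly above it. Descending and gripping.

```bash
python3 -m crank '[{"delta_rot":[0,0,0],"linear":[0,0,0.03],"gripper":100},{"delta_rot":[0,0,0],"linear":[0,0,0.03],"gripper":100},{"delta_rot":[0,0,0],"linear":[0,0,0.02],"gripper":100},{"delta_rot":[0,0,0],"linear":[0,0,0.02],"gripper":100},{"delta_rot":[0,0,0],"linear":[0,0,0.012],"gripper":100},{"delta_rot":[0,0,0],"linear":[0,0,0],"gripper":100}]'
python3 -m crank '[{"delta_rot":[0,0,0],"linear":[0,0,0],"gripper":40},{"delta_rot":[0,0,0],"linear":[0,0,0],"gripper":25},{"delta_rot":[0,0,0],"linear":[0,0,0],"gripper":0},{"delta_rot":[0,0,0],"linear":[0,0,0],"gripper":0},{"delta_rot":[0,0,0],"linear":[0,0,0],"gripper":0},{"delta_rot":[0,0,0],"linear":[0,0,0],"gripper":0},{"delta_rot":[0,0,0],"linear":[0,0,0],"gripper":0},{"delta_rot":[0,0,0],"linear":[0,0,0],"gripper":0}]'
```

```text
time_s: 4.78
tcp_pos: [0.5355, 0.187, 0.1602]
ee_rot: [[0.319, -0.948, -0.001], [-0.948, -0.319, -0.001], [0.0, 0.001, -1.0]]
wrist_force: [1.1, 0.6, -0.2]
gripper_width: 0.998
time_s: 5.78
tcp_pos: [0.5359, 0.1879, 0.1606]
ee_rot: [[0.32, -0.947, 0.0], [-0.947, -0.32, 0.0], [-0.0, -0.0, -1.0]]
wrist_force: [1.0, 0.6, 0.4]
gripper_width: 0.171
```

The jaws stopped at 0.171 (about 15 mm), which matches the bar. Lifting.

```bash
python3 -m crank '[{"delta_rot":[0,0,0],"linear":[0,0,-0.005],"gripper":0},{"delta_rot":[0,0,0],"linear":[0,0,-0.01],"gripper":0},{"delta_rot":[0,0,0],"linear":[0,0,-0.015],"gripper":0},{"delta_rot":[0,0,0],"linear":[0,0,-0.01],"gripper":0},{"delta_rot":[0,0,0],"linear":[0,0,-0.005],"gripper":0},{"delta_rot":[0,0,0],"linear":[0,0,0],"gripper":0},{"delta_rot":[0,0,0],"linear":[0,0,0],"gripper":0}]'
python3 - <<'E'
from h import *
goal((.530,.340,.205),199)
c=cam("scene");cv2.imwrite("pics/s2.png",cv2.resize(c["img"][180:380,260:480],None,fx=2.5,fy=2.5))
E
```

```text
time_s: 6.65
tcp_pos: [0.5355, 0.1877, 0.205]
ee_rot: [[0.32, -0.947, -0.001], [-0.947, -0.32, -0.0], [0.0, 0.001, -1.0]]
wrist_force: [0.5, 0.8, -4.3]
gripper_width: 0.155
t 6.65 tcp [0.5355 0.1877 0.205 ] w 0.15518266210063877 F [ 0.5061  0.8263 -4.3349]
lin tool [-0.1461 -0.0435 -0.    ]
rot tool [ 0.0012 -0.0001 -0.0058]
```

View pics/s2.png

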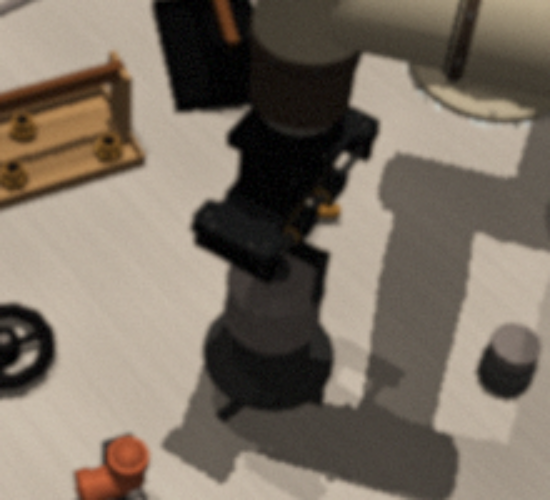

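The canister hangs upright above the stand (about 4.5 N of weight). Moving it sideways.

```bash
python3 -m crank '[{"delta_rot":[0,0,0],"linear":[-0.006,-0.002,0],"gripper":0},{"delta_rot":[0,0,0],"linear":[-0.015,-0.004,0],"gripper":0},{"delta_rot":[0,0,0],"linear":[-0.02,-0.006,0],"gripper":0},{"delta_rot":[0,0,0],"linear":[-0.023,-0.007,0],"gripper":0},{"delta_rot":[0,0,0],"linear":[-0.025,-0.008,0],"gripper":0},{"delta_rot":[0,0,0],"linear":[-0.023,-0.007,0],"gripper":0},{"delta_rot":[0,0,0],"linear":[-0.02,-0.006,0],"gripper":0},{"delta_rot":[0,0,0],"linear":[-0.01,-0.003,0],"gripper":0},{"delta_rot":[0,0,0],"linear":[-0.004,-0.001,0],"gripper":0},{"delta_rot":[0,0,0],"linear":[0,0,0],"gripper":0}]'
python3 -m crank '[{"delta_rot":[0,0,0],"linear":[0,0,0.008],"gripper":0},{"delta_rot":[0,0,0],"linear":[0,0,0.012],"gripper":0},{"delta_rot":[0,0,0],"linear":[0,0,0.012],"gripper":0},{"delta_rot":[0,0,0],"linear":[0,0,0.012],"gripper":0},{"delta_rot":[0,0,0],"linear":[0,0,0.012],"gripper":0},{"delta_rot":[0,0,0],"linear":[0,0,0.012],"gripper":0},{"delta_rot":[0,0,0],"linear":[0,0,0.01],"gripper":0},{"delta_rot":[0,0,0],"linear":[0,0,0.006],"gripper":0},{"delta_rot":[0,0,0],"linear":[0,0,0],"gripper":0}]'
python3 - <<'E'
from h import *
goal((.530,.340,.100),199)
c=cam("scene");cv2.imwrite("pics/s3.png",cv2.resize(c["img"][220:400,280:500],None,fx=2.5,fy=2.5))
E
```

```text
time_s: 7.95
tcp_pos: [0.5308, 0.3399, 0.2055]
ee_rot: [[0.32, -0.947, -0.0], [-0.947, -0.32, -0.0], [0.0, 0.0, -1.0]]
wrist_force: [0.6, -0.1, -3.8]
gripper_width: 0.156
time_s: 9.07
tcp_pos: [0.5306, 0.3401, 0.121]
ee_rot: [[0.32, -0.947, -0.001], [-0.947, -0.32, -0.001], [0.0, 0.001, -1.0]]
wrist_force: [-0.4, 0.2, -4.3]
gripper_width: 0.153
t 9.075 tcp [0.5306 0.3401 0.121 ] w 0.1525592098667923 F [-0.4232  0.1801 -4.3029]
lin tool [-0.0001  0.0006  0.021 ]
rot tool [ 0.0009 -0.0005 -0.0056]
```

View pics/s3.png

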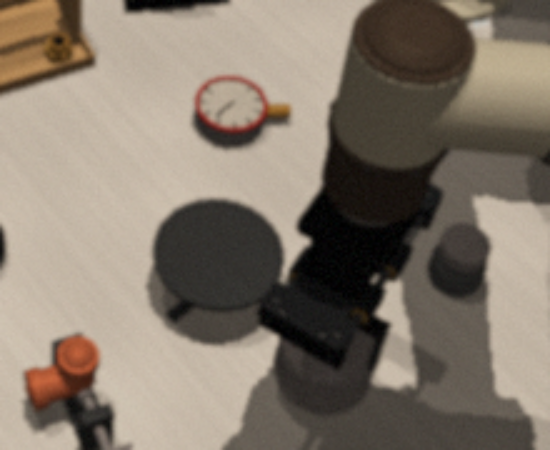

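The canister is upright beside the bare stand, with about 20 mm left to go. Lowering gently.

```bash
python3 -m crank '[{"delta_rot":[0,0,0],"linear":[0,0,0.006],"gripper":0},{"delta_rot":[0,0,0],"linear":[0,0,0.006],"gripper":0},{"delta_rot":[0,0,0],"linear":[0,0,0.003],"gripper":0},{"delta_rot":[0,0,0],"linear":[0,0,0.002],"gripper":0},{"delta_rot":[0,0,0],"linear":[0,0,0],"gripper":0}]'
python3 -m crank '[{"delta_rot":[0,0,0],"linear":[0,0,0.002],"gripper":0},{"delta_rot":[0,0,0],"linear":[0,0,0],"gripper":0}]'
python3 -m crank '[{"delta_rot":[0,0,0],"linear":[0,0,0.001],"gripper":0},{"delta_rot":[0,0,0],"linear":[0,0,0],"gripper":0}]'
```

```text
time_s: 9.75
tcp_pos: [0.5308, 0.3402, 0.1044]
ee_rot: [[0.32, -0.947, -0.0], [-0.947, -0.32, -0.0], [0.0, 0.0, -1.0]]
wrist_force: [-0.1, 0.4, -4.1]
gripper_width: 0.155
time_s: 10.0
tcp_pos: [0.5307, 0.3402, 0.1025]
ee_rot: [[0.32, -0.947, -0.0], [-0.947, -0.32, -0.0], [0.0, 0.0, -1.0]]
wrist_force: [0.2, -0.4, -3.7]
gripper_width: 0.157
time_s: 10.25
tcp_pos: [0.5308, 0.3402, 0.1015]
ee_rot: [[0.32, -0.947, -0.0], [-0.947, -0.32, -0.0], [0.0, 0.0, -1.0]]
wrist_force: [0.3, 0.1, -4.4]
gripper_width: 0.161
```

```bash
python3 -m crank '[{"delta_rot":[0,0,0],"linear":[0,0,0.001],"gripper":0},{"delta_rot":[0,0,0],"linear":[0,0,0],"gripper":0}]'
python3 -m crank '[{"delta_rot":[0,0,0],"linear":[0,0,0.001],"gripper":0},{"delta_rot":[0,0,0],"linear":[0,0,0],"gripper":0}]'
```

```text
time_s: 10.5
tcp_pos: [0.5308, 0.3403, 0.1006]
ee_rot: [[0.32, -0.947, 0.0], [-0.947, -0.32, 0.0], [-0.0, -0.0, -1.0]]
wrist_force: [0.1, 0.3, -4.1]
gripper_width: 0.158
time_s: 10.75
tcp_pos: [0.5309, 0.3403, 0.1005]
ee_rot: [[0.321, -0.947, 0.001], [-0.947, -0.321, 0.0], [0.0, -0.001, -1.0]]
wrist_force: [-1.5, -0.3, 1.8]
gripper_width: 0.156
```

Contact with the shelf (the force went from −4 to +2 N). Releasing, waiting, then withdrawing upward.

```bash
python3 -m crank '[{"delta_rot":[0,0,0],"linear":[0,0,0],"gripper":40},{"delta_rot":[0,0,0],"linear":[0,0,0],"gripper":60},{"delta_rot":[0,0,0],"linear":[0,0,0],"gripper":80},{"delta_rot":[0,0,0],"linear":[0,0,0],"gripper":80},{"delta_rot":[0,0,0],"linear":[0,0,0],"gripper":80},{"delta_rot":[0,0,0],"linear":[0,0,0],"gripper":80}]'
python3 -m crank '[{"delta_rot":[0,0,0],"linear":[0,0,-0.01],"gripper":80},{"delta_rot":[0,0,0],"linear":[0,0,-0.02],"gripper":80},{"delta_rot":[0,0,0],"linear":[0,0,-0.03],"gripper":80},{"delta_rot":[0,0,0],"linear":[0,0,-0.04],"gripper":80},{"delta_rot":[0,0,0],"linear":[0,0,-0.04],"gripper":80},{"delta_rot":[0,0,0],"linear":[0,0,0],"gripper":80}]'
python3 - <<'E'
from h import *
goal((.541,-.204,.24),258);print(r.sense()["joints"])
goal((.541,-.204,.24),78)
c=cam("scene");cv2.imwrite("pics/s4.png",cv2.resize(c["img"][220:400,280:500],None,fx=2.5,fy=2.5))
E
```

```text
time_s: 11.5
tcp_pos: [0.5308, 0.3402, 0.0995]
ee_rot: [[0.32, -0.947, 0.0], [-0.947, -0.32, 0.0], [-0.0, -0.0, -1.0]]
wrist_force: [-0.4, 0.1, -0.5]
gripper_width: 0.747
time_s: 12.25
tcp_pos: [0.5325, 0.3415, 0.2449]
ee_rot: [[0.321, -0.947, 0.008], [-0.947, -0.321, 0.006], [-0.003, -0.009, -1.0]]
wrist_force: [-0.2, 0.1, -0.5]
gripper_width: 0.806
t 12.25 tcp [0.5325 0.3415 0.2449] w 0.8058038289573353 F [-0.1695  0.1418 -0.508 ]
lin tool [0.5194 0.1669 0.0016]
rot tool [-0.0101 -0.0016 -1.0349]
[ 47.3405  21.7213   3.1621   0.0811 -70.8843 -28.6602]
t 12.25 tcp [0.5325 0.3415 0.2449] w 0.8058038289573353 F [-0.1695  0.1418 -0.508 ]
lin tool [0.5194 0.1669 0.0016]
rot tool [-0.0018  0.0117  2.1067]
```

View pics/s4.png

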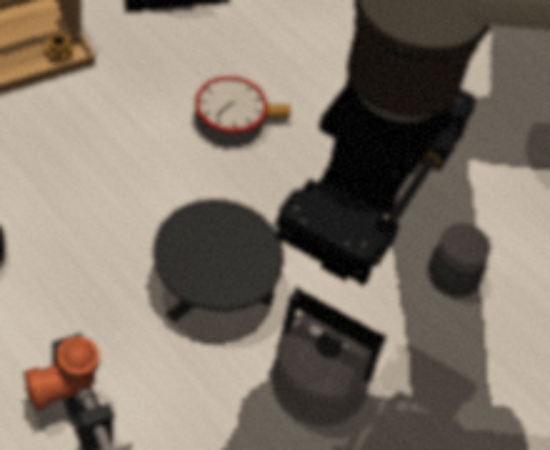

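The canister stands upright and released at (325,345) in the crop, beside the bare stand. Moving to the tray.

```bash
python3 -m crank '[{"delta_rot":[0,0,0],"linear":[0.022,0.007,0],"gripper":100},{"delta_rot":[0,0,0],"linear":[0.044,0.014,0],"gripper":100},{"delta_rot":[0,0,0],"linear":[0.044,0.014,0],"gripper":100},{"delta_rot":[0,0,0],"linear":[0.044,0.014,0],"gripper":100},{"delta_rot":[0,0,0],"linear":[0.044,0.014,0],"gripper":100},{"delta_rot":[0,0,0],"linear":[0.044,0.014,0],"gripper":100},{"delta_rot":[0,0,0],"linear":[0.044,0.014,0],"gripper":100},{"delta_rot":[0,0,0],"linear":[0.044,0.014,0],"gripper":100},{"delta_rot":[0,0,0],"linear":[0.044,0.014,0],"gripper":100},{"delta_rot":[0,0,0],"linear":[0.044,0.014,0],"gripper":100}]'
python3 -m crank '[{"delta_rot":[0,0,0],"linear":[0.044,0.014,0],"gripper":100},{"delta_rot":[0,0,-0.173],"linear":[0,0,0],"gripper":100},{"delta_rot":[0,0,-0.173],"linear":[0,0,0],"gripper":100},{"delta_rot":[0,0,-0.173],"linear":[0,0,0],"gripper":100},{"delta_rot":[0,0,-0.173],"linear":[0,0,0],"gripper":100},{"delta_rot":[0,0,-0.173],"linear":[0,0,0],"gripper":100},{"delta_rot":[0,0,-0.173],"linear":[0,0,0],"gripper":100},{"delta_rot":[0,0,0],"linear":[0,0,0],"gripper":100}]'
python3 - <<'E'
from h import *
goal((.541,-.204,.0815),258);print(r.sense()["joints"])
from ov import *
ov("ov2",(.531,.340,19),(.541,-.204,-12),(.537,.192,0),cz=0,rois={"top":[(110,185,160,120),(322,178,120,105)],"scene":[(327,270,120,110),(230,152,100,120)]})
E
```

```text
time_s: 13.55
tcp_pos: [0.5371, -0.1007, 0.2385]
ee_rot: [[0.32, -0.948, -0.003], [-0.948, -0.32, -0.0], [-0.001, 0.002, -1.0]]
wrist_force: [0.4, -0.6, -0.2]
gripper_width: 1.001
time_s: 14.55
tcp_pos: [0.5382, -0.1451, 0.2385]
ee_rot: [[0.978, -0.208, -0.002], [-0.208, -0.978, 0.0], [-0.002, 0.0, -1.0]]
wrist_force: [0.0, 0.4, -0.1]
gripper_width: 0.998
t 14.55 tcp [ 0.5382 -0.1451  0.2385] w 0.9977029801106939 F [ 0.0282  0.3539 -0.0817]
lin tool [0.0153 0.057  0.157 ]
rot tool [ 0.0004  0.0024 -0.0001]
[  1.5673  14.8909  -7.6203  -0.0103 -67.6304  76.4293]
```

View pics/ov2.png

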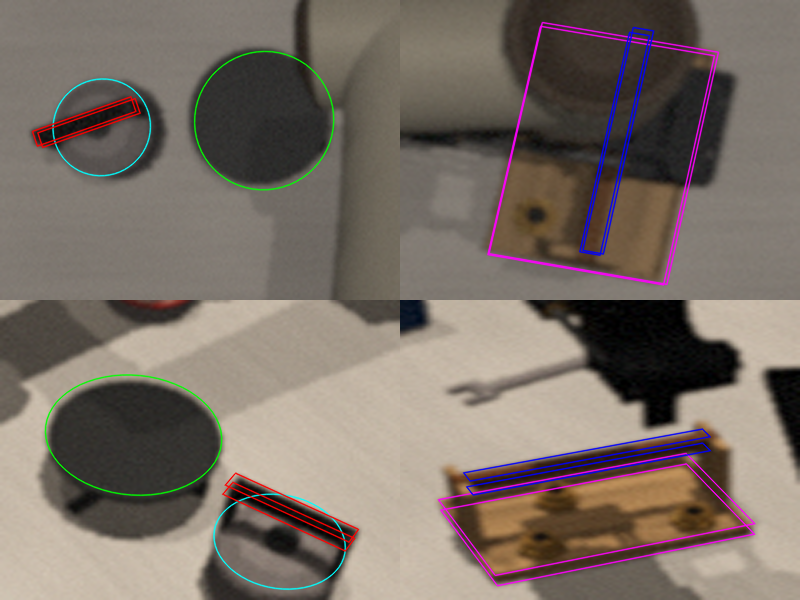

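```bash
python3 -m crank '[{"delta_rot":[0,0,0],"linear":[0.008,0.028,0],"gripper":100},{"delta_rot":[0,0,0],"linear":[0.008,0.028,0],"gripper":100},{"delta_rot":[0,0,0],"linear":[0,0,0.03],"gripper":100},{"delta_rot":[0,0,0],"linear":[0,0,0.03],"gripper":100},{"delta_rot":[0,0,0],"linear":[0,0,0],"gripper":100}]'
python3 - <<'E'
from h import *
goal((.541,-.203,.0815),258)
from ov import *
ov("ov3",(.531,.340,19),(.541,-.204,-12),(.537,.192,0),cz=0,rois={"top":[(110,185,160,120),(322,178,120,105)],"scene":[(327,270,120,110),(230,152,120,120)]})
E
```

```text
time_s: 15.28
tcp_pos: [0.5416, -0.2026, 0.177]
ee_rot: [[0.978, -0.207, -0.006], [-0.207, -0.978, 0.001], [-0.006, 0.0, -1.0]]
wrist_force: [-0.3, -0.1, 1.5]
gripper_width: 1.002
t 15.275 tcp [ 0.5416 -0.2026  0.177 ] w 1.0017004606391398 F [-0.3389 -0.0517  1.4936]
lin tool [0.0001 0.0005 0.0955]
rot tool [0.0004 0.0065 0.0005]
```

View pics/ov3.png

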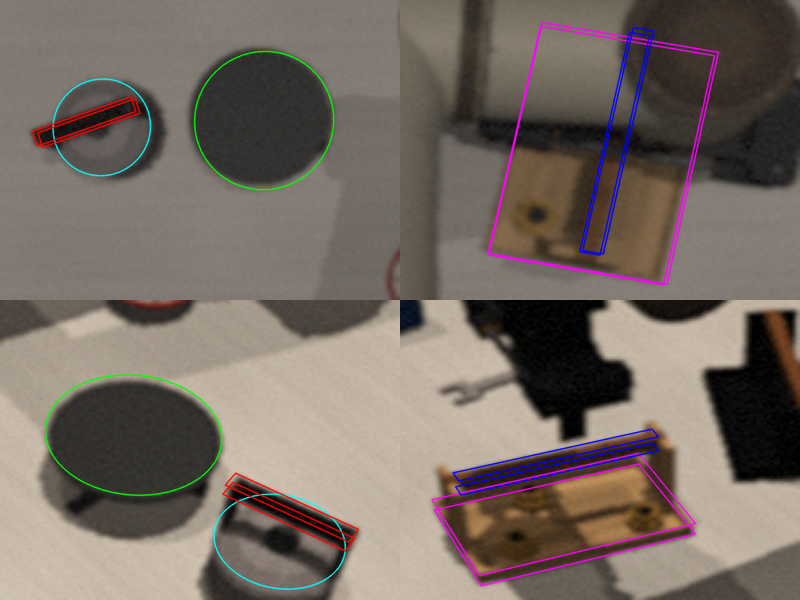

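The gripper is centred on the tray bar. Descending and gripping.

```bash
python3 -m crank '[{"delta_rot":[0,0,0],"linear":[0,0,0.025],"gripper":100},{"delta_rot":[0,0,0],"linear":[0,0,0.025],"gripper":100},{"delta_rot":[0,0,0],"linear":[0,0,0.02],"gripper":100},{"delta_rot":[0,0,0],"linear":[0,0,0.015],"gripper":100},{"delta_rot":[0,0,0],"linear":[0,0,0.01],"gripper":100},{"delta_rot":[0,0,0],"linear":[0,0,0],"gripper":100},{"delta_rot":[0,0,0],"linear":[0,0,0],"gripper":100}]'
python3 -m crank '[{"delta_rot":[0,0,0],"linear":[0,0,0],"gripper":40},{"delta_rot":[0,0,0],"linear":[0,0,0],"gripper":25},{"delta_rot":[0,0,0],"linear":[0,0,0],"gripper":0},{"delta_rot":[0,0,0],"linear":[0,0,0],"gripper":0},{"delta_rot":[0,0,0],"linear":[0,0,0],"gripper":0},{"delta_rot":[0,0,0],"linear":[0,0,0],"gripper":0},{"delta_rot":[0,0,0],"linear":[0,0,0],"gripper":0},{"delta_rot":[0,0,0],"linear":[0,0,0],"gripper":0}]'
```

```text
time_s: 16.25
tcp_pos: [0.5443, -0.2027, 0.0853]
ee_rot: [[0.979, -0.205, 0.001], [-0.205, -0.979, -0.0], [0.002, 0.0, -1.0]]
wrist_force: [-0.5, 0.2, 0.4]
gripper_width: 0.998
time_s: 17.25
tcp_pos: [0.5436, -0.2033, 0.085]
ee_rot: [[0.979, -0.205, -0.001], [-0.205, -0.979, -0.001], [-0.0, 0.001, -1.0]]
wrist_force: [-3.0, -6.5, 2.8]
gripper_width: 0.167
```

```bash
python3 -m crank '[{"delta_rot":[0,0,0],"linear":[0,0.001,0],"gripper":0},{"delta_rot":[0,0,0],"linear":[0,0,0],"gripper":0}]'
python3 -m crank '[{"delta_rot":[0,0,0],"linear":[0,0,-0.002],"gripper":0},{"delta_rot":[0,0,0],"linear":[0,0,-0.003],"gripper":0},{"delta_rot":[0,0,0],"linear":[0,0,-0.005],"gripper":0},{"delta_rot":[0,0,0],"linear":[0,0,-0.005],"gripper":0},{"delta_rot":[0,0,0],"linear":[0,0,-0.003],"gripper":0},{"delta_rot":[0,0,0],"linear":[0,0,0],"gripper":0},{"delta_rot":[0,0,0],"linear":[0,0,0],"gripper":0}]'
python3 - <<'E'
from h import *
goal((.541,-.203,.0815),258); print(r.sense()["moment"])
c=cam("scene");cv2.imwrite("pics/s5.png",cv2.resize(c["img"][140:290,210:370],None,fx=4,fy=4,interpolation=cv2.INTER_CUBIC))
E
```

```text
time_s: 17.5
tcp_pos: [0.5434, -0.2034, 0.0846]
ee_rot: [[0.979, -0.205, -0.0], [-0.205, -0.979, 0.0], [-0.0, -0.0, -1.0]]
wrist_force: [-1.1, 1.3, 1.3]
gripper_width: 0.157
time_s: 18.38
tcp_pos: [0.5433, -0.2035, 0.1025]
ee_rot: [[0.979, -0.205, -0.0], [-0.205, -0.979, 0.0], [-0.0, -0.0, -1.0]]
wrist_force: [-0.8, 0.9, -6.7]
gripper_width: 0.163
t 18.375 tcp [ 0.5433 -0.2035  0.1025] w 0.1633362908543929 F [-0.7762  0.8823 -6.7163]
lin tool [-0.0023 -0.      0.021 ]
rot tool [-0.0001  0.0003  0.0026]
[-0.0582  0.164  -0.0072]
```

View pics/s5.png

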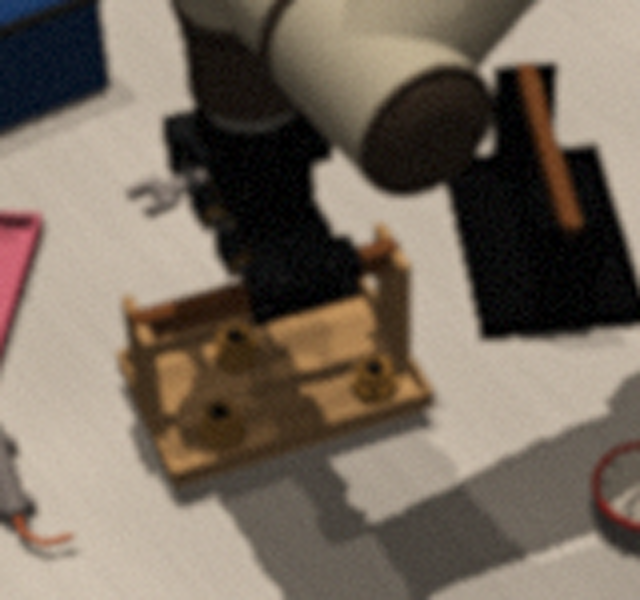

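The tray is off the shelf and looks level, with all three bushings in it. Lifting further, then checking level.

```bash
python3 -m crank '[{"delta_rot":[0,0,0],"linear":[0,0,-0.006],"gripper":0},{"delta_rot":[0,0,0],"linear":[0,0,-0.01],"gripper":0},{"delta_rot":[0,0,0],"linear":[0,0,-0.012],"gripper":0},{"delta_rot":[0,0,0],"linear":[0,0,-0.01],"gripper":0},{"delta_rot":[0,0,0],"linear":[0,0,-0.005],"gripper":0},{"delta_rot":[0,0,0],"linear":[0,0,0],"gripper":0},{"delta_rot":[0,0,0],"linear":[0,0,0],"gripper":0}]'
python3 - <<'E'
from h import *
goal((.541,-.203,.0815),258); print(r.sense()["moment"])
z=r.sense()["tcp_pos"][2]-.0846;print(z)
from ov import *
ov("ov4",(.531,.338,19),(.541,-.204,-12),(.538,.193,0),tz=z,cz=0,rois={"top":[(110,185,160,120),(322,178,120,105)],"scene":[(327,270,120,110),(210,132,140,120)]})
E
```

```text
time_s: 19.3
tcp_pos: [0.5431, -0.2035, 0.1451]
ee_rot: [[0.979, -0.205, -0.001], [-0.205, -0.979, 0.0], [-0.001, -0.0, -1.0]]
wrist_force: [-0.6, 0.6, -5.6]
gripper_width: 0.157
t 19.3 tcp [ 0.5431 -0.2035  0.1451] w 0.1574157538001332 F [-0.6005  0.5909 -5.601 ]
lin tool [-0.002  -0.      0.0636]
rot tool [-0.0001  0.0011  0.0025]
[-0.1333  0.1621  0.0144]
0.06047524228300101
```

View pics/ov4.png

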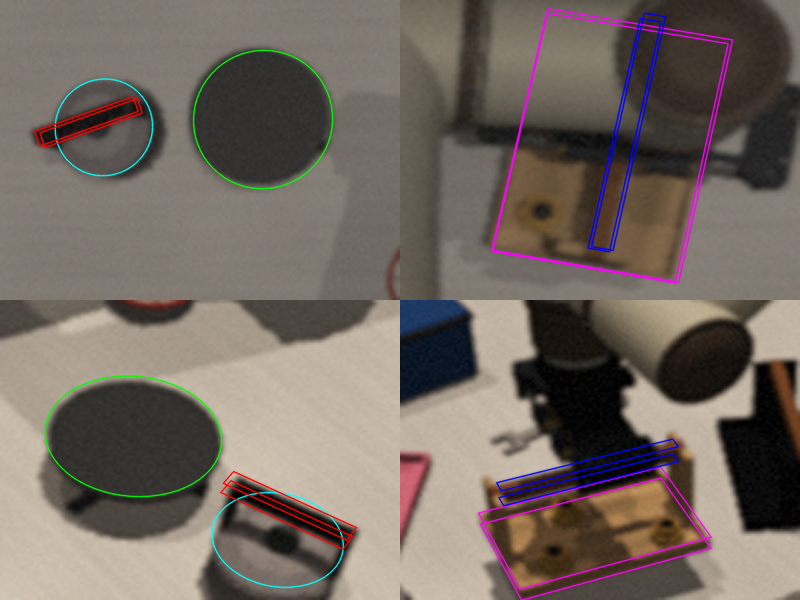

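It is level and matches the model at 60 mm up. Raising it to travel height, then carrying it over smoothly.

```bash
python3 -m crank '[{"delta_rot":[0,0,0],"linear":[0,0,-0.005],"gripper":0},{"delta_rot":[0,0,0],"linear":[0,0,-0.01],"gripper":0},{"delta_rot":[0,0,0],"linear":[0,0,-0.015],"gripper":0},{"delta_rot":[0,0,0],"linear":[0,0,-0.02],"gripper":0},{"delta_rot":[0,0,0],"linear":[0,0,-0.02],"gripper":0},{"delta_rot":[0,0,0],"linear":[0,0,-0.015],"gripper":0},{"delta_rot":[0,0,0],"linear":[0,0,-0.01],"gripper":0},{"delta_rot":[0,0,0],"linear":[0,0,-0.005],"gripper":0},{"delta_rot":[0,0,0],"linear":[0,0,0],"gripper":0}]'
python3 -m crank '[{"delta_rot":[0,0,0],"linear":[-0.001,-0.004,0],"gripper":0},{"delta_rot":[0,0,0],"linear":[-0.002,-0.008,0],"gripper":0},{"delta_rot":[0,0,0],"linear":[-0.003,-0.012,0],"gripper":0},{"delta_rot":[0,0,0],"linear":[-0.0035,-0.016,0],"gripper":0},{"delta_rot":[0,0,0],"linear":[-0.0044,-0.02,0],"gripper":0},{"delta_rot":[0,0,0],"linear":[-0.0053,-0.024,0],"gripper":0},{"delta_rot":[0,0,0],"linear":[-0.0057,-0.026,0],"gripper":0},{"delta_rot":[0,0,0],"linear":[-0.0057,-0.026,0],"gripper":0},{"delta_rot":[0,0,0],"linear":[-0.0057,-0.026,0],"gripper":0},{"delta_rot":[0,0,0],"linear":[-0.0057,-0.026,0],"gripper":0}]'
python3 -m crank '[{"delta_rot":[0,0,0],"linear":[-0.0057,-0.026,0],"gripper":0},{"delta_rot":[0,0,0],"linear":[-0.0057,-0.026,0],"gripper":0},{"delta_rot":[0,0,0],"linear":[-0.0057,-0.026,0],"gripper":0},{"delta_rot":[0,0,0],"linear":[-0.0053,-0.024,0],"gripper":0},{"delta_rot":[0,0,0],"linear":[-0.0044,-0.02,0],"gripper":0},{"delta_rot":[0,0,0],"linear":[-0.0035,-0.016,0],"gripper":0},{"delta_rot":[0,0,0],"linear":[-0.003,-0.012,0],"gripper":0},{"delta_rot":[0,0,0],"linear":[-0.002,-0.008,0],"gripper":0},{"delta_rot":[0,0,0],"linear":[-0.001,-0.004,0],"gripper":0},{"delta_rot":[0,0,0],"linear":[0,0,0],"gripper":0}]'
python3 - <<'E'
from h import *
goal((.539,.193,.245),258)
E
```

```text
time_s: 20.52
tcp_pos: [0.5434, -0.2035, 0.2454]
ee_rot: [[0.979, -0.205, -0.0], [-0.205, -0.979, 0.0], [-0.0, -0.0, -1.0]]
wrist_force: [-0.3, -0.7, -6.2]
gripper_width: 0.16
time_s: 21.78
tcp_pos: [0.5406, -0.0091, 0.2457]
ee_rot: [[0.979, -0.204, 0.0], [-0.204, -0.979, 0.0], [0.0, -0.0, -1.0]]
wrist_force: [0.2, 0.1, -5.9]
gripper_width: 0.159
time_s: 23.02
tcp_pos: [0.5387, 0.1549, 0.2455]
ee_rot: [[0.979, -0.205, -0.0], [-0.205, -0.979, -0.0], [-0.0, 0.0, -1.0]]
wrist_force: [-0.1, 0.4, -6.0]
gripper_width: 0.157
t 23.025 tcp [0.5387 0.1549 0.2455] w 0.15677231004334286 F [-0.0962  0.3553 -6.0178]
lin tool [-0.0075 -0.0374  0.0005]
rot tool [0.0002 0.0001 0.0025]
```

```bash
python3 -m crank '[{"delta_rot":[0,0,0],"linear":[-0.001,-0.004,0],"gripper":0},{"delta_rot":[0,0,0],"linear":[-0.0015,-0.008,0],"gripper":0},{"delta_rot":[0,0,0],"linear":[-0.0025,-0.013,0],"gripper":0},{"delta_rot":[0,0,0],"linear":[-0.0015,-0.008,0],"gripper":0},{"delta_rot":[0,0,0],"linear":[-0.001,-0.004,0],"gripper":0},{"delta_rot":[0,0,0],"linear":[0,0,0],"gripper":0},{"delta_rot":[0,0,0],"linear":[0,0,0],"gripper":0},{"delta_rot":[0,0,0],"linear":[0,0,0],"gripper":0},{"delta_rot":[0,0,0],"linear":[0,0,0],"gripper":0}]'
python3 - <<'E'
from h import *
goal((.539,.193,.245),258);print(r.sense()["joint_velocities"])
p=r.sense()["tcp_pos"]
from ov import *
ov("ov5",(.531,.338,19),(p[0]-.002,p[1],-12),(.538,.193,0),tz=p[2]-.0846,cz=0,rois={"top":[(130,185,160,120),(322,178,120,105)],"scene":[(307,210,160,160),(210,132,140,120)]})
cv2.imwrite("pics/s6.png",cv2.resize(cam("scene")["img"][200:360,300:480],None,fx=4,fy=3.7,interpolation=cv2.INTER_CUBIC))
E
```

```text
time_s: 24.15
tcp_pos: [0.539, 0.1926, 0.2456]
ee_rot: [[0.979, -0.206, 0.0], [-0.206, -0.979, 0.0], [0.0, -0.0, -1.0]]
wrist_force: [-0.8, -0.4, -5.6]
gripper_width: 0.155
t 24.15 tcp [0.539  0.1926 0.2456] w 0.15530785886874027 F [-0.8068 -0.3907 -5.599 ]
lin tool [-0.     -0.0004  0.0006]
rot tool [-0.     -0.      0.0023]
[ 0.0117  0.074   0.0484 -0.0262 -0.0591  0.0596]
```

View pics/ov5.png

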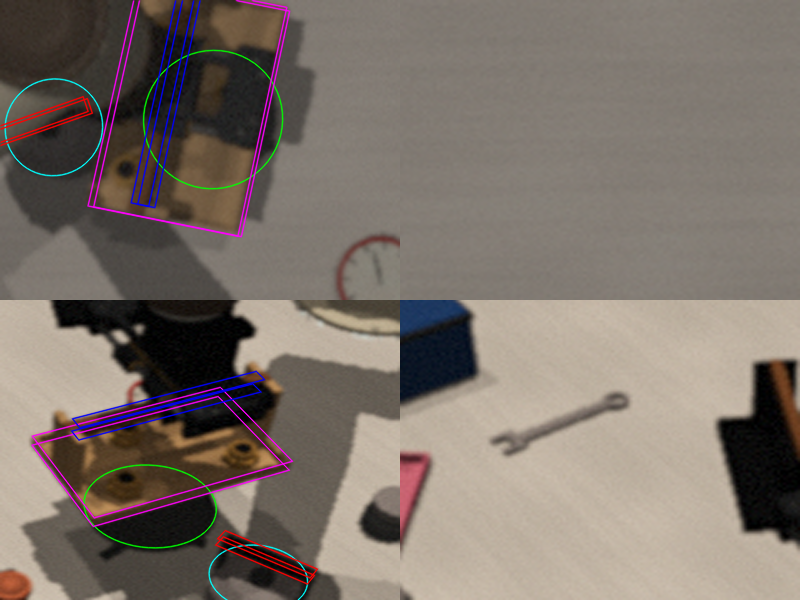

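View pics/s6.png

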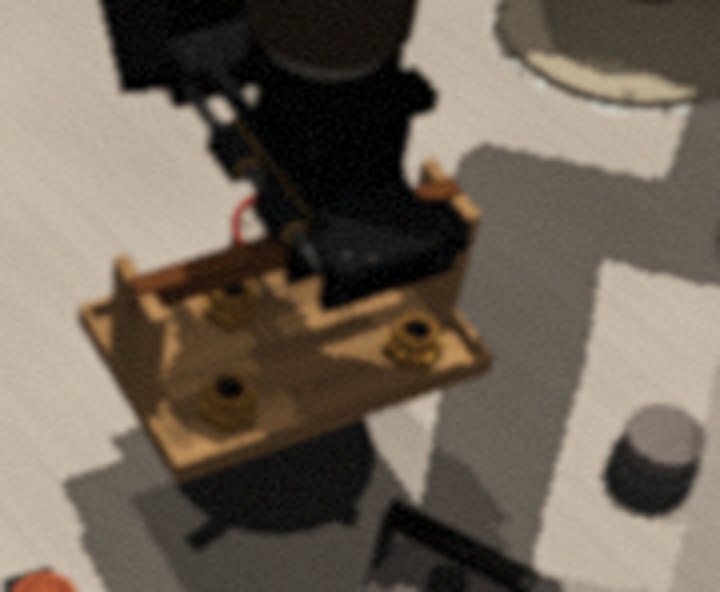

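The tray is level over the stand with three bushings in it. Its outline fits the model at about 101 mm above the stand top, and the canister stands clear. Handing in.

```bash
python3 -c "
from station import workorder
print(workorder.finish_job())"
```

```text
the job is handed in; nothing more can be done
None
```

I moved the canister to the shelf beside the stand, and the tray is now held in the air over the cleared stand. I handed the job in at about 24 s; it returns no verdict, so these are my own last checks.

- **Canister:** It stands upright and released at about (0.531, 0.338), roughly 145 mm from the stand's centre. I lowered it in 1 mm steps until it touched the shelf; the reading then was about 2 N.
- **Tray:** I lifted it by its bar and carried it with gentle ramps.
    - **Position:** Its underside is about 101 mm above the stand top. It is centred to within a few millimetres, going by an outline overlay in both cameras.
    - **Grip:** The jaws stopped at 0.155, about 13.5 mm, on the 14 mm bar. The wrist carried about 5.6 N, and the joint speeds were near zero.
    - **Level:** It looked level in both views.
    - **Bushings:** All three are in the tray in the last scene picture.
- **Bystanders:** The ones I could see in the later pictures had not moved. I did not measure them again.

**Off plan:**
- The carry to the stand stopped 38 mm short because I had summed the rows wrongly. I made that up with one more short move.
- When the jaws closed on the tray bar there was a sideways force of about 6.5 N. A 1 mm shift relieved it before the lift.

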